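# Release the chain guard's sprung safety catch and open its door

### The job

Open the chain guard for a chain inspection: push the screwdriver from the rack down through the slot in the guard's roof, press the sprung catch down gently and, keeping it pressed, draw the door outwards with the blade until it is past the catch. Swing the door wide open, about square to the guard, then hang the screwdriver back in its place in the rack. Feel for the catch and never force it or the door, and leave the other tools and parts where they are.

Things in the scene. Friction and masses are not known exactly. Their poses are not given: they have to be found in the camera images.
- guard: Drive unit fixed to the table: grey sheet-steel chain guard, 170 (x) x 200 (y) x 130 mm high, worm gearmotor behind it. Origin on the table under the box's middle; x from the door side (front plane x = -85) to the motor, z up. A bearing housing stands 66 mm above the roof at x = 30, y = -45. The catch is light: over 25 N from screwdriver, fingers or arm anywhere on the unit bends it.
- slot (a point): Point at the height of the roof's top, midway across the slot in the roof's front edge, 16 mm in from the front plane (guard x = -69, y = 55). The slot is 18 mm wide (y) and 30 deep (x = -85 to -55), open to the door; roof 4 mm thick. A shaft let straight down here passes through the door's staple and lands on the catch's flat tongue. Axes as guard.
- tongue (a point): Usual place of the tongue's top: 35 mm straight below slot. Catch, door and front frame are bolted on through slotted holes, so the true tongue lies up to 10 mm higher or lower, which is not measured: feel for it. It is a flat steel strip 14 mm wide, guard x = -83 to -59, front end of a lever pivoted inside at x = 5. Behind it a ramp and upright tooth, 9 mm high, end at x = -48.
- tooth (a point): Usual place of the tooth's foot (guard x = -50, y = 55); as uncertain in height as the tongue. Pressed at slot, the spring gives 4 N at first, 11 N just before the hard stop. There the tongue sinks 9.5 mm to free the tooth, 12 mm to the stop (11 and 14 mm near its front end). It then slopes down to the front: a tip drawn to the door must go on pressing to keep it down.
- staple (a point): Usual place of the middle of the door staple's base block with the door shut (guard x = -80, y = 55): 24 mm wide, 10 thick (x), on the door's inner face, 4 to 20 mm above the tongue. Two side bars, 18 mm apart inside, run from it to a cross bar behind the tooth, which holds the door. A shaft drawn to the front from the slot bears on this block and takes the door along.
- hinge (a point): Point on the door's vertical hinge axis at the height of the roof's top (guard x = -87, y = -92 mm), 147 mm across from the slot. Axes as guard.
- door (a joint): Door angle, rad: 0 shut, growing as the free edge by the slot swings out from the front; 1.57 square, stop 1.75. Starts ajar at 0.01 to 0.03, meets the catch at about 0.034, is clear of it from 0.12. Steel panel 182 wide, 118 high, 4 mm thick, top edge up to 18 mm above the roof; bar handle 30 mm off its outer face. A stiff hinge holds it where left; 1 to 2 N at the staple swings it.
- screwdriver: Flat-bladed screwdriver hanging upright in a hole of the rack: steel shaft 8 mm thick and 90 mm long, above it a ribbed black handle 28 mm thick and 85 mm long with a domed end, nothing on top. 175 mm overall, about 0.12 kg. Origin at the blade's tip, z along the shaft to the handle. In the rack its handle's lower end rests on the top plate.
- rack: Fixed steel tool rack: base, two end plates and a top plate 200 (x) x 60 (y) mm, top at z = 105 mm, with three round 15 mm holes on its long (x) axis at x = -65, 0 and +65 mm. Origin on the table under its middle. One tool hangs in each hole by its handle; a hung screwdriver has its tip at z = 15 mm.
- hex_key: T-handled hex key hanging in the rack: thin dark shaft, black cross bar 84 mm long across the rack at its top, 52 mm above the rack's plate. Origin 90 mm below the plate's top on its axis. To be left alone.
- awl: Awl hanging in the rack: thin shaft and a black ball handle 36 mm across, top 46 mm above the rack's plate. Origin 90 mm below the plate's top on its axis. To be left alone.
- spanner: Steel spanner 110 mm long lying on the guard's roof, behind the slot. Origin under its middle. To be left alone.
- grease_tin: Closed round tin, 74 mm across, 62 mm high. Origin under its middle. To be left alone.
- sprocket: Spare steel sprocket lying flat, 88 mm across, hub 20 mm high. Origin under its middle. To be left alone.
- collar: Steel shaft collar, 40 mm across, 14 mm high. Origin under its middle. To be left alone.
- bearing: Ball bearing lying flat, 52 mm across, 15 mm high. Origin under its middle. To be left alone.
- carton: Cardboard carton 90 x 70 x 50 mm. Origin under its middle. To be left alone.
- bolt_tray: Grey open tray with bolts, 130 x 100 x 35 mm. Origin under its middle. To be left alone.
Not all that is in view belongs to the job. What is shaped like the screwdriver but yellow is not meant. What is shaped like the rack but turquoise is not meant.

How it is judged:
By the outcome, as a careful person would: the job done as asked, in the order asked, and still so for the second after the job is handed in, with the robot touching nothing.
It also fails if it takes over 67 s, if anything falls off the work surface, if the arm or the gripper's body presses on something with over 40 N, if the wrist force passes 120 N, or if a joint passes its speed limit or range.

### The arm

A 7-joint arm with a two-finger parallel gripper is mounted at the origin on the work surface. World frame = base frame: x ahead of the robot, y to its left, z up, the work surface at z = 0. Lengths are in m, angles in rad, forces in N, time in s.
With the tool pointing down it reaches from about 0.4 to 0.875 m from the base axis. Payload 19.3 kg.
Tool frame: the origin (TCP) lies on the centre line of the jaws, within the pads' length; the fingertips stand 11 mm ahead of it and the grasp point (between the pads) lies 8 mm behind it; y points along the fingers, x is the direction in which the jaws open and shut, and the axes are right-handed (so a half turn about y gives the same grasp; the last joint's range is limited). The gripper opens to 85 mm and grips with 20 to 120 N. Pads are 22 mm wide; open, the fingers measure 114 mm over their backs; the gripper's body (76 mm by 85 mm) begins 54 mm behind the grasp point. The pads swing forward as they close: fully open they stand 13 mm farther back than shut.
Start: joints at [1.198, 0.521, -0.036, 1.599, 0.021, 1.021, -0.113], TCP at [0.186, -0.597, 0.242] pointing down, gripper open.
Joint ranges: [-2.91, 2.91], [-0.3, 2.13], [-1.5, 1.42], [0.17, 2.43], [-1.26, 4.41], [0.16, 1.93], [-2.52, 2.52]. Speed limits (rad/s): [1.89, 1.89, 2.39, 2.39, 3.01, 3.01, 3.01].

### API

Orientations are given as [roll, pitch, yaw] about the fixed x, y, z axes, in that order (R = Rz(yaw) Ry(pitch) Rx(roll)).
In Python, from workcell import monitor, cams, bot gives the robot as it stands.
- The arm moves only by the tool send_rows, never from a script. Its argument "series" is text: rows parted by semicolons, each of 7 numbers parted by spaces: the turn, a rotation vector about the tool's x, y, z in rad, then the shift along the tool's x, y, z in mm, then the opening, from 0 (shut) to 1 (fully open). In form: ax ay az tx ty tz claw; .... A call has 1 to 20 rows; each row is the pose to reach, as a shift and turn from the pose commanded when the call began, along the tool's axes at that moment; what a row does not reach only later rows make up. A row lasts 1/12 s, in which the tool goes at most 41.7 mm and 7.16 degrees, less where a joint would pass 70% of its speed; a pose out of reach is approached as far as the arm can. A call with a gripper value outside its range is refused whole. The fingers move at their own pace and stop on an object; "force" is the grip in N (left out, the last holds). Time passes only in rows, so rows that repeat a pose let the fingers close. It gives the time, the measured TCP pose, the force and the opening at its end, in the units of the state.
- monitor.observe(): the state, without advancing time (a new reading comes with each control period).
- cams.grab_frame(name): name is "scene" or "top" or "wrist"; returns the picture (400x640x3 uint8, red, green, blue); there is no depth.
- cams.get_calibration(name): a dict with "mtx" (3x3 intrinsics, pixels), "k1" (the pictures are not rectified: a ray, as slopes to the right and down, at radius r is drawn at 1 + k1 r^2 times it, then the intrinsics apply), "origin" and "attitude" of the camera in the world. Camera axes: x right, y down, z forward; pixel columns grow to the right and rows downward; lengths in m; the calibration is good to about 2 mm. A picture is of the moment at which its call begins: read the wrist's pose just before it. get_calibration takes no time and is no camera call; for the wrist camera it gives the pose at the moment of the call.
- bot.job_done(): hands the job in, once; it reports no verdict.
The state is a dict: "clock": time; "qpos": joint angles; "qd": joint speeds; "joint_efforts": joint torques, N m; "position": TCP position; "tool_rot": TCP orientation; "force": force on the tool from outside, world axes, zero at the start; "moment": the same for the moment, N m; "grip_width": finger opening in m.
Only numpy, scipy, OpenCV 4.12 (cv2) and the standard library are available. Lean on these libraries where they do the work, as an engineer would, in place of code of your own. Each camera call takes 0.05 s, during which the arm holds its last target.

## Working session

There is one attempt and no reset: what is moved stays moved. The work goes in short steps, Python scripts to look and compute and a tool call to move; the robot and the scene stay as the last step left them, time stands still between calls to the robot, and variables do not carry over. Pictures are saved under pics/ and viewed, and the job is handed in when it is done.

Besides the shell and the picture viewer there is one more tool, called after "Emit:" as name(argument=value, ...) on one line, values as JSON. send_rows: Moves the arm, as the interface text tells. Its arguments: {"type":"object","properties":{"series":{"type":"string"},"force":{"type":"number"}},"required":["series"]}

```bash
ls; mkdir -p pics
python3 - <<'E'
from workcell import monitor,cams,bot
import cv2
s=monitor.observe();print(s)
for n in("scene","top","wrist"):
    im=cams.grab_frame(n);cv2.imwrite(f"pics/{n}0.png",im[:,:,::-1]);print(n,cams.get_calibration(n))
E
```

```text
pics
{'clock': 0.0, 'qpos': array([ 1.19778499,  0.52199023, -0.03633025,  1.60000241,  0.02120603,
        1.02108443, -0.11273877]), 'qd': array([ 0.00116209,  0.00067507,  0.00026002, -0.00042186, -0.00152334,
       -0.00044188,  0.00086824]), 'joint_efforts': array([-1.02015381e-04, -9.27101827e+01,  1.97971009e+00, -3.69929659e+01,
        1.79428642e-02,  8.29937373e-03,  2.19975999e-05]), 'position': array([ 0.18624921, -0.59627042,  0.24174251]), 'tool_rot': array([-1.57087797e+00,  1.09619255e-03, -1.26792825e+00]), 'force': array([0.48932206, 0.10262441, 1.30082185]), 'moment': array([-0.05119554,  0.02282826,  0.05983644]), 'grip_width': 0.08553519154909973}
scene {'mtx': array([[513.41344775,   0.        , 330.70634694],
       [  0.        , 513.41344775, 201.26521744],
       [  0.        ,   0.        ,   1.        ]]), 'k1': 0.034431076907958026, 'origin': array([0.96893213, 0.72992114, 0.99228472]), 'attitude': array([-2.27008269,  0.01111692,  2.63443566])}
top {'mtx': array([[380.35741469,   0.        , 315.27677216],
       [  0.        , 380.35741469, 203.53581079],
       [  0.        ,   0.        ,   1.        ]]), 'k1': -0.05739426086267308, 'origin': array([ 0.37409275, -0.14918636,  1.10469714]), 'attitude': array([-3.01129519, -0.0087515 , -1.55519456])}
wrist {'mtx': array([[331.7501117 ,   0.        , 321.22310631],
       [  0.        , 331.7501117 , 203.59735962],
       [  0.        ,   0.        ,   1.        ]]), 'k1': 0.017963288126760076, 'origin': array([ 0.25888464, -0.57555117,  0.37402042]), 'attitude': array([ 2.84163470e+00,  5.76092069e-04, -1.26961481e+00])}
```

View pics/scene0.png

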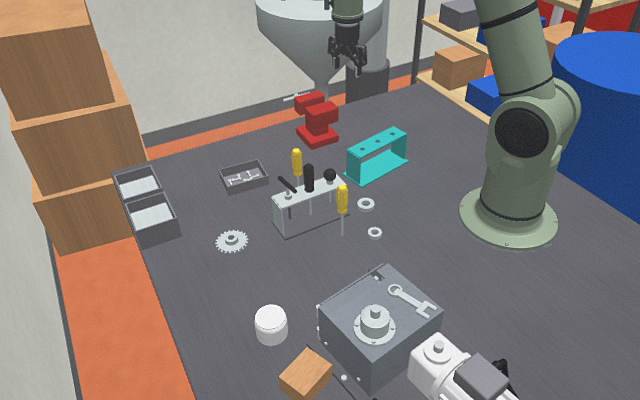

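View pics/top0.png

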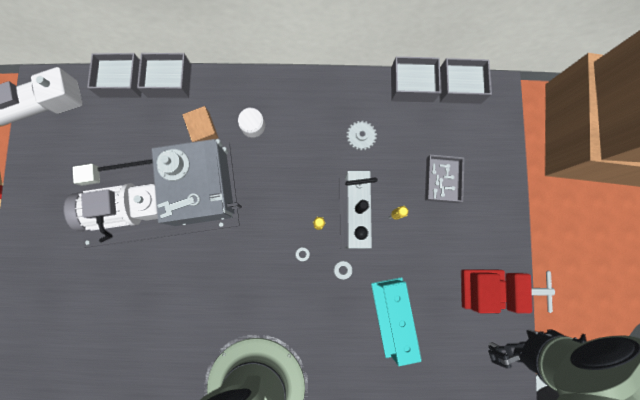

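View pics/wrist0.png

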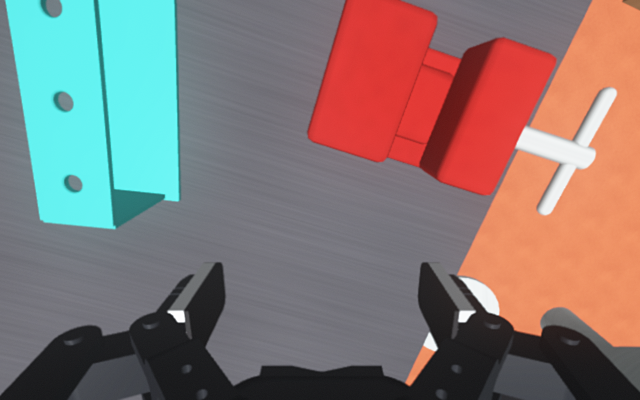

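```bash
cat > h.py <<'E'
from workcell import monitor,cams,bot
import numpy as np,cv2
from scipy.spatial.transform import Rotation as R
def cal(n): return cams.get_calibration(n)
def ray(c,u,v):
    K=c["mtx"];k=c["k1"]
    d=np.array([(u-K[0,2])/K[0,0],(v-K[1,2])/K[1,1]]);p=d.copy()
    for _ in range(30): p=d/(1+k*(p@p))
    w=R.from_euler('xyz',c["attitude"]).as_matrix()@np.array([p[0],p[1],1])
    return c["origin"],w/np.linalg.norm(w)
def onz(c,u,v,z):
    o,w=ray(c,u,v);return o+w*(z-o[2])/w[2]
def proj(c,P):
    P=np.atleast_2d(P);q=(P-c["origin"])@R.from_euler('xyz',c["attitude"]).as_matrix()
    s=q[:,:2]/q[:,2:];r2=(s**2).sum(1,keepdims=True);s=s*(1+c["k1"]*r2)
    return s*[c["mtx"][0,0],c["mtx"][1,1]]+c["mtx"][:2,2]
def tri(rays):
    A=np.zeros((3,3));b=np.zeros(3)
    for o,w in rays:
        M=np.eye(3)-np.outer(w,w);A+=M;b+=M@o
    return np.linalg.solve(A,b)
E
python3 - <<'E'
import cv2
a=cv2.imread('pics/top0.png');s=cv2.imread('pics/scene0.png')
z=lambda im,x,y,w,h,f,n:cv2.imwrite(n,cv2.resize(im[y:y+h,x:x+w],None,fx=f,fy=f,interpolation=cv2.INTER_CUBIC))
z(a,140,120,120,100,6,'pics/t_guard.png')
z(a,300,160,120,100,6,'pics/t_rack.png')
z(s,250,130,130,120,5,'pics/s_rack.png')
z(s,300,250,160,140,4,'pics/s_guard.png')
E
```

```text
(no output)
```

View pics/t_guard.png

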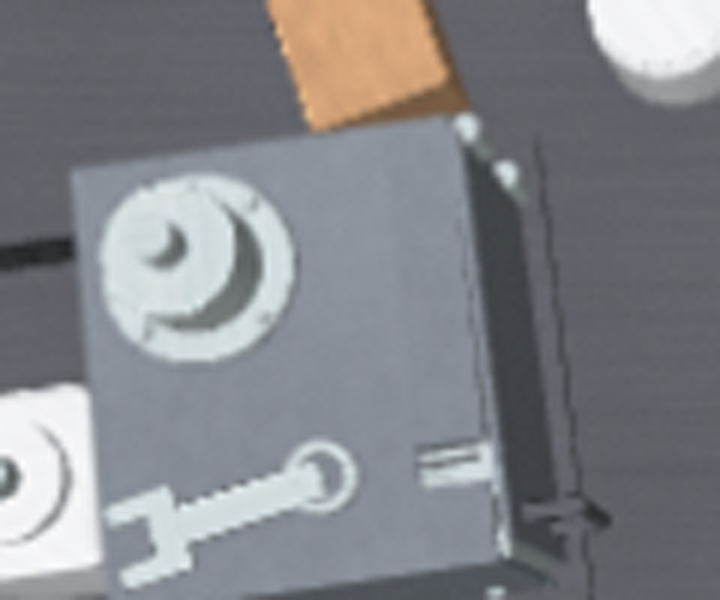

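View pics/t_rack.png

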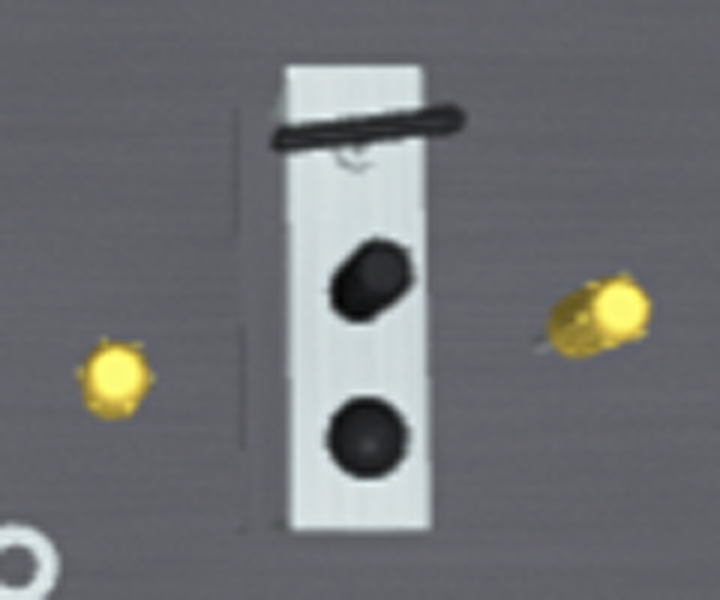

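View pics/s_rack.png

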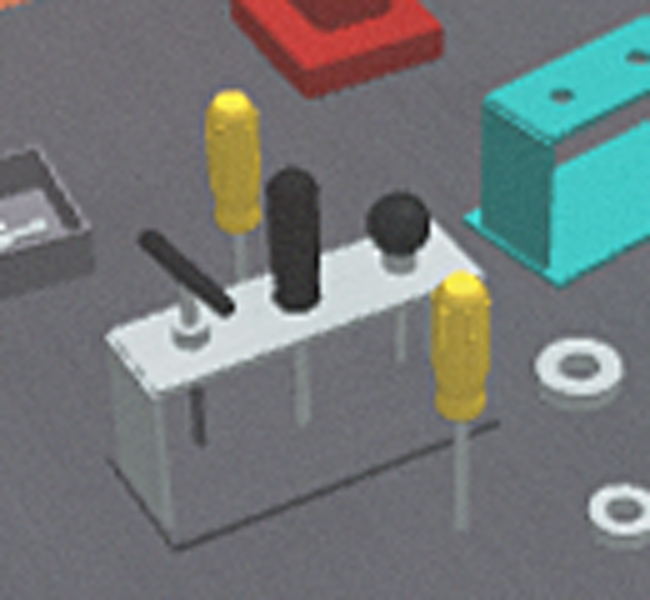

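View pics/s_guard.png

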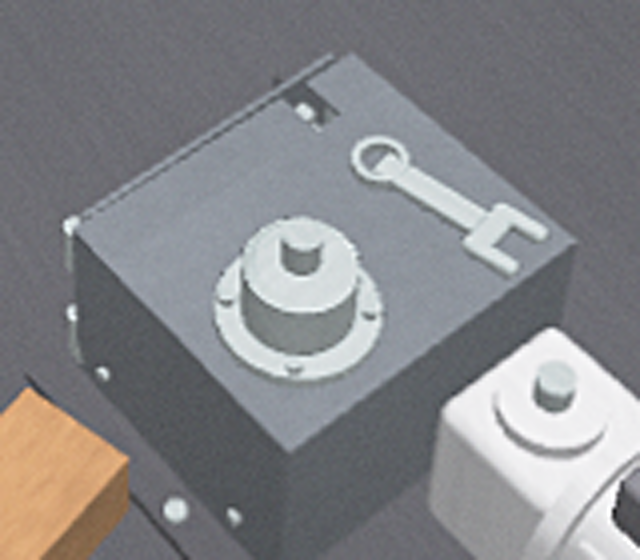

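Run:
```python
from h import *
c=cal("top");s=cal("scene")
f=lambda X,Y,ox,oy,k:((X+.5)/k-.5+ox,(Y+.5)/k-.5+oy)
print("rack top corners (top)")
P=[]
for X,Y in[(284,66),(423,66),(431,529),(290,529)]:
    p=onz(c,*f(X,Y,300,160,6),.105);P.append(p);print(p.round(4))
print(np.mean(P,0))
for X,Y in [(380,265)]: print("drv dome top",onz(c,*f(X,Y,300,160,6),.19))
print("guard")
for X,Y in[(72,170),(460,117),(418,467),(492,460),(505,555)]:
    print(X,Y,onz(c,*f(X,Y,140,120,6),.13).round(4))
print("scene rack")
for X,Y in[(107,335),(155,392),(487,273),(430,215)]: print(onz(s,*f(X,Y,250,130,5),.105).round(4))
print("scene drv top",onz(s,*f(293,178,250,130,5),.187))
print("scene guard")
for X,Y in[(75,232),(290,450),(577,240),(350,55)]: print(onz(s,*f(X,Y,300,250,4),.13).round(4))
# yellow
a=f(115,375,300,160,6);b=f(462,285,250,130,5);print("yel L",tri([ray(c,*a),ray(s,*b)]))
a=f(622,305,300,160,6);b=f(233,100,250,130,5);print("yel R",tri([ray(c,*a),ray(s,*b)]))
print(R.from_euler('xyz',monitor.observe()["tool_rot"]).as_matrix().round(3))
```

```text
rack top corners (top)
[ 0.5959 -0.2395  0.105 ]
[ 0.597  -0.3019  0.105 ]
[ 0.3909 -0.3048  0.105 ]
[ 0.39   -0.2431  0.105 ]
[ 0.49345328 -0.27229748  0.105     ]
drv dome top [ 0.49548357 -0.27109085  0.19      ]
guard
72 170 [0.6437 0.2816 0.13  ]
460 117 [0.6699 0.1096 0.13  ]
418 467 [0.5133 0.1197 0.13  ]
492 460 [0.5169 0.0876 0.13  ]
505 555 [0.4757 0.0801 0.13  ]
scene rack
[ 0.5964 -0.295   0.105 ]
[ 0.5937 -0.2388  0.105 ]
[ 0.3897 -0.2392  0.105 ]
[ 0.3907 -0.302   0.105 ]
scene drv top [ 0.49125747 -0.27150028  0.187     ]
scene guard
[0.6696 0.1184 0.13  ]
[0.6412 0.2819 0.13  ]
[0.4452 0.251  0.13  ]
[0.4746 0.0848 0.13  ]
yel L [ 0.45005218 -0.16432979  0.17191609]
yel R [ 0.48070066 -0.37196392  0.17451411]
[[ 0.298 -0.     0.955]
 [-0.955  0.001  0.298]
 [-0.001 -1.    -0.   ]]
```

```bash
cat >> h.py <<'E'
def plan(targets,yaw=None,step=36,s=None):
    """waypoints world -> tool shifts mm"""
    s=s or monitor.observe();R0=R.from_euler('xyz',s["tool_rot"]).as_matrix()
    p0=s["position"];p=p0
    if yaw is not None: print("turn ay",-(yaw-s["tool_rot"][2]))
    for t in targets:
        t=np.array(t);n=max(1,int(np.ceil(np.linalg.norm(t-p)*1000/step)))
        print(n,"rows to", (R0.T@(t-p0)*1000).round(1));p=t
E
python3 -c "
from h import *
plan([(.47,-.272,.26),(.515,.10,.26)],-1.52)"
```

```text
turn ay 0.25196730244685117
12 rows to [-225.   -17.9  367.5]
11 rows to [-566.7  -17.7  521.4]
```

Emit:
send_rows(series="0 0.25 0 -225 -18 367 1;0 0.25 0 -225 -18 367 1;0 0.25 0 -225 -18 367 1;0 0.25 0 -225 -18 367 1;0 0.25 0 -225 -18 367 1;0 0.25 0 -225 -18 367 1;0 0.25 0 -225 -18 367 1;0 0.25 0 -225 -18 367 1;0 0.25 0 -225 -18 367 1;0 0.25 0 -225 -18 367 1;0 0.25 0 -225 -18 367 1;0 0.25 0 -567 -18 521 1;0 0.25 0 -567 -18 521 1;0 0.25 0 -567 -18 521 1;0 0.25 0 -567 -18 521 1;0 0.25 0 -567 -18 521 1;0 0.25 0 -567 -18 521 1;0 0.25 0 -567 -18 521 1;0 0.25 0 -567 -18 521 1;0 0.25 0 -567 -18 521 1")

```text
clock: 1.82
position: [0.5143, 0.1019, 0.2603]
tool_rot: [-1.571, -0.0, -1.518]
force: [0.8, -0.6, -1.2]
grip_width: 0.0854
```

```bash
python3 -c "
from h import *
print(monitor.observe()['qpos'])
plan([(.515,.10,.26)],-1.52)"
```

```text
[-0.11533189  0.34949089 -0.24886448  1.83390785  0.10246144  0.97055279
 -1.92587563]
turn ay 0.0018469987966238666
1 rows to [2.  0.3 0.6]
```

```bash
python3 -c "
from h import *
c=cal('wrist');im=cams.grab_frame('wrist');cv2.imwrite('pics/w1.png',im[:,:,::-1])
import pickle;pickle.dump(c,open('w1.pkl','wb'))
g=im[:,:,::-1][40:290,200:520]
cv2.imwrite('pics/w1z.png',cv2.resize(g,None,fx=2.4,fy=2.4,interpolation=cv2.INTER_CUBIC))"
```

```text
(no output)
```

View pics/w1.png

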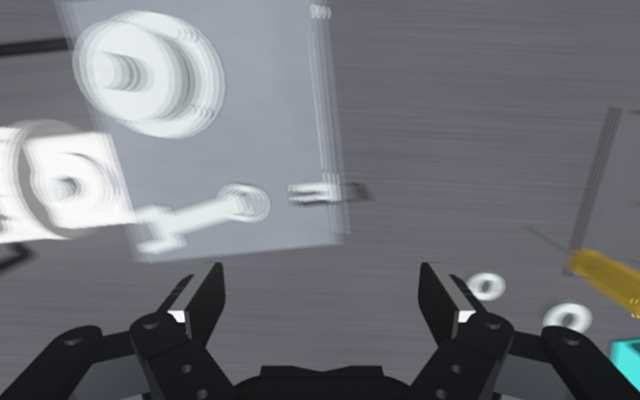

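View pics/w1z.png

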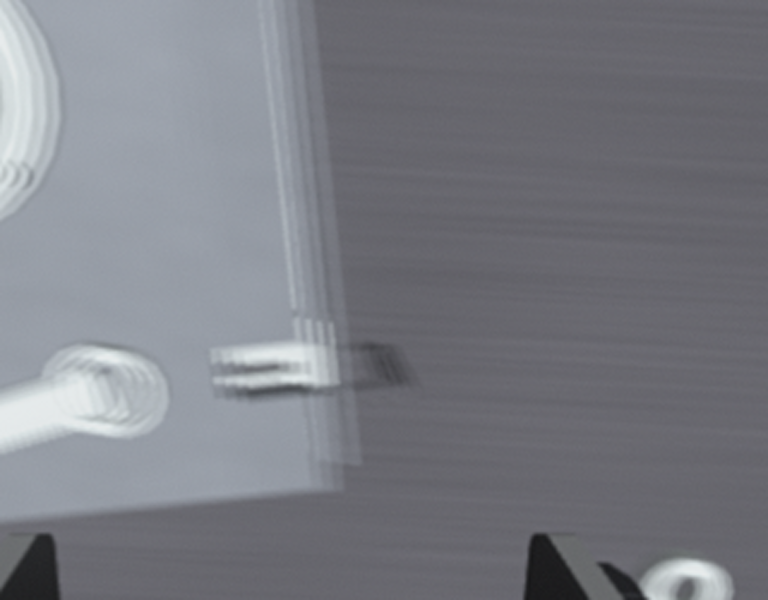

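Emit:
send_rows(series="0 0 0 0 0 0 1;0 0 0 0 0 0 1;0 0 0 0 0 0 1")

```text
clock: 2.12
position: [0.5145, 0.0989, 0.2601]
tool_rot: [-1.571, -0.001, -1.519]
force: [-0.6, -1.1, -0.0]
grip_width: 0.0855
```

```bash
python3 -c "
from h import *
print(monitor.observe()['position'])
c=cal('wrist');im=cams.grab_frame('wrist');cv2.imwrite('pics/w2.png',im[:,:,::-1])
import pickle;pickle.dump(c,open('w2.pkl','wb'))
g=im[:,:,::-1][140:270,240:400]
cv2.imwrite('pics/w2z.png',cv2.resize(g,None,fx=4,fy=4,interpolation=cv2.INTER_CUBIC))"
```

```text
[0.51449305 0.09892376 0.26014308]
```

View pics/w2.png

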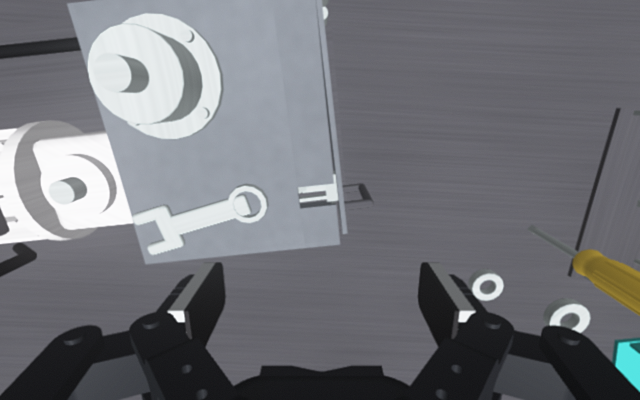

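View pics/w2z.png

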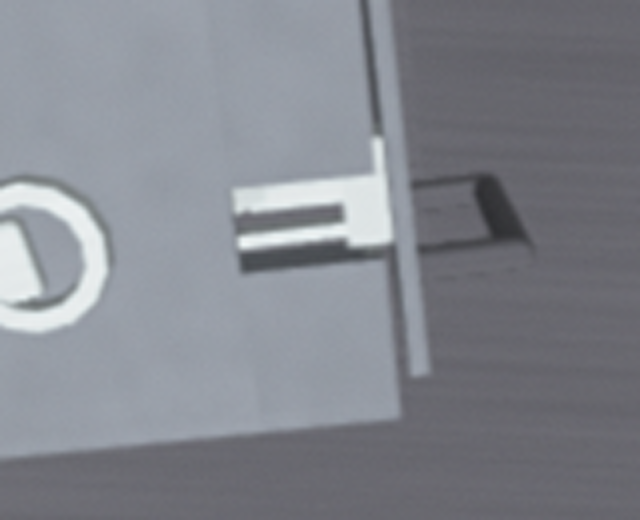

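```bash
python3 -c "
from h import *
import pickle
c=pickle.load(open('w2.pkl','rb'))
f=lambda X,Y:((X+.5)/4-.5+240,(Y+.5)/4-.5+140)
Q={}
for n,(X,Y) in dict(ru=(233,188),rl=(241,272),fu=(378,176),fl=(387,257),corner=(400,418)).items():
    Q[n]=onz(c,*f(X,Y),.13);print(n,Q[n].round(4))
for n,(u,v) in dict(bl=(146,263),tl=(68,2),tr=(322,2)).items(): print(n,onz(c,u,v,.13).round(4))
rear=(Q['ru']+Q['rl'])/2;front=(Q['fu']+Q['fl'])/2
print('rear',rear,'front',front,np.linalg.norm(front-rear),np.linalg.norm(Q['ru']-Q['rl']))
bl=onz(c,146,263,.13);d=bl-Q['corner'];print(np.linalg.norm(d),np.degrees(np.arctan2(d[1],d[0])))
"
```

```text
ru [0.5229 0.1168 0.13  ]
rl [0.505  0.1146 0.13  ]
fu [0.5269 0.0874 0.13  ]
fl [0.5098 0.0845 0.13  ]
corner [0.4737 0.0794 0.13  ]
bl [0.4477 0.2467 0.13  ]
tl [0.6454 0.2779 0.13  ]
tr [0.6554 0.1038 0.13  ]
rear [0.51394334 0.11565902 0.13      ] front [0.51831561 0.08595452 0.13      ] 0.030024557419269432 0.01801955794279556
0.16928330528289182 98.84105984490195
```

```bash
python3 -c "
from h import *
plan([(.4935,-.2715,.26)])"
```

```text
11 rows to [368.6   0.4 -39.9]
```

Emit:
send_rows(series="0 0 0 368 0 -40 1;0 0 0 368 0 -40 1;0 0 0 368 0 -40 1;0 0 0 368 0 -40 1;0 0 0 368 0 -40 1;0 0 0 368 0 -40 1;0 0 0 368 0 -40 1;0 0 0 368 0 -40 1;0 0 0 368 0 -40 1;0 0 0 368 0 -40 1;0 0 0 368 0 -40 1;0 0 0 368 0 -40 1;0 0 0 368 0 -40 1")

```text
clock: 3.25
position: [0.494, -0.269, 0.2604]
tool_rot: [-1.571, 0.0, -1.517]
force: [0.7, 0.6, -0.4]
grip_width: 0.0857
```

```bash
python3 -c "
from h import *
print(monitor.observe()['position'],monitor.observe()['qpos'])
c=cal('wrist');im=cams.grab_frame('wrist');cv2.imwrite('pics/w3.png',im[:,:,::-1])
import pickle;pickle.dump(c,open('w3.pkl','wb'))"
```

```text
[ 0.49400583 -0.26900138  0.26039543] [ 0.47089067  0.4038056  -0.10450587  1.74400817  0.04842819  0.99631391
 -1.16902959]
```

View pics/w3.png

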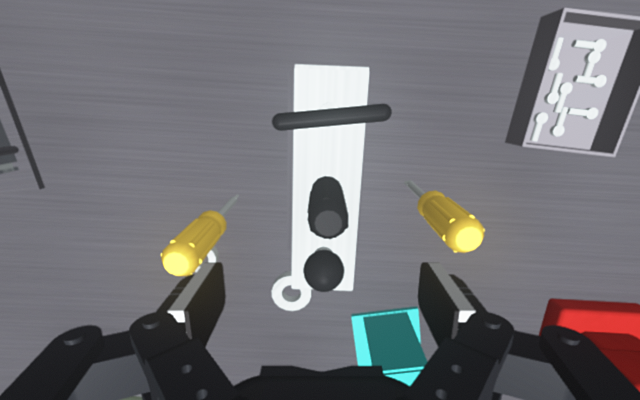

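```bash
python3 -c "
from h import *
import pickle
c=pickle.load(open('w3.pkl','rb'))
print('dome',onz(c,329,222,.186))
print('handle foot',onz(c,326,180,.105), proj(c,[[.4935,-.2715,.105],[.4935,-.2715,.186]]))
for u,v in[(294,65),(369,68),(354,291)]:print(onz(c,u,v,.105).round(4))
for u,v,z in [(177,262,.17),(468,236,.17)]:print('yel',onz(c,u,v,z))
plan([(.4935,-.272,.152)])
"
```

```text
dome [ 0.49365566 -0.27569333  0.186     ]
handle foot [ 0.50325453 -0.27428455  0.105     ] [[322.28804564 190.45852255]
 [322.67094263 221.91286561]]
[ 0.5961 -0.2434  0.105 ]
[ 0.5969 -0.3036  0.105 ]
[ 0.3927 -0.3081  0.105 ]
yel [ 0.45055207 -0.16598509  0.17      ]
yel [ 0.48224959 -0.37712543  0.17      ]
4 rows to [  3.2 108.5  -0.9]
```

Emit:
send_rows(series="0 0 0 5 30 -1 1;0 0 0 5 65 -1 1;0 0 0 5 95 -1 1;0 0 0 5 108 -1 1;0 0 0 5 108 -1 1", force=80)

```text
clock: 3.72
position: [0.4922, -0.2732, 0.1496]
tool_rot: [-1.575, 0.002, -1.516]
force: [0.4, 0.3, -0.1]
grip_width: 0.0856
```

Emit:
send_rows(series="0 0 0 0 0 0 0;0 0 0 0 0 0 0;0 0 0 0 0 0 0;0 0 0 0 0 0 0;0 0 0 0 0 0 0;0 0 0 0 0 0 0", force=80)

```text
clock: 4.22
position: [0.4938, -0.2749, 0.1534]
tool_rot: [-1.569, -0.001, -1.518]
force: [-1.3, 1.9, 9.7]
grip_width: 0.0264
```

```bash
python3 -c "
from h import *
s=monitor.observe();print(s)
plan([(.4935,-.2735,.32)])
im=cams.grab_frame('scene');cv2.imwrite('pics/s1.png',cv2.resize(im[120:260,240:400,::-1],None,fx=4,fy=4))"
```

```text
{'clock': 4.2167, 'qpos': array([ 0.47365486,  0.53880637, -0.0976387 ,  1.83908732,  0.07229138,
        0.76552588, -1.18037393]), 'qd': array([ 0.00061045,  0.00050536,  0.00027394,  0.00016268, -0.00082771,
        0.00047476, -0.00048612]), 'joint_efforts': array([ 2.00401875e-01, -8.28194046e+01,  9.97320525e-01, -2.85611486e+01,
        1.54171488e-01, -6.07311018e-01,  8.40118766e-03]), 'position': array([ 0.49377868, -0.27488677,  0.15335067]), 'tool_rot': array([-1.56938253e+00, -7.01294016e-04, -1.51806581e+00]), 'force': array([-1.31537593,  1.87202489,  9.68430151]), 'moment': array([0.20226208, 0.29714111, 0.01255262]), 'grip_width': 0.026377940497051448}
5 rows to [  -1.3 -166.7    0. ]
```

View pics/s1.png

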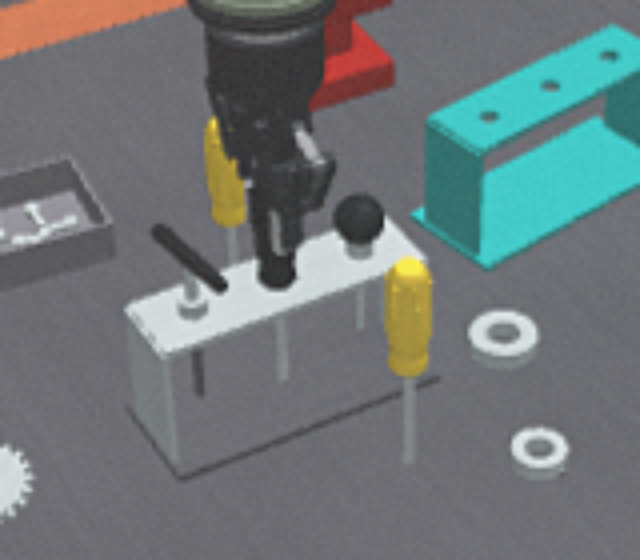

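Emit:
send_rows(series="0 0 0 0 -10 0 0;0 0 0 0 -35 0 0;0 0 0 0 -65 0 0;0 0 0 0 -95 0 0;0 0 0 0 -125 0 0;0 0 0 0 -150 0 0;0 0 0 0 -167 0 0;0 0 0 0 -167 0 0;0 0 0 0 -167 0 0;0 0 0 0 -167 0 0;0 0 0 0 -167 0 0")

```text
clock: 5.18
position: [0.4929, -0.2745, 0.3184]
tool_rot: [-1.572, 0.001, -1.518]
force: [-0.8, -0.3, -1.1]
grip_width: 0.0262
```

```bash
python3 -c "
from h import *
s=monitor.observe();print(s['position'],s['tool_rot'],s['force'],s['moment'],s['grip_width'])
import pickle
c=cal('wrist');im=cams.grab_frame('wrist');cv2.imwrite('pics/w4.png',im[:,:,::-1]);pickle.dump((c,s),open('w4.pkl','wb'))
im=cams.grab_frame('scene');cv2.imwrite('pics/s2.png',im[:,:,::-1])
im=cams.grab_frame('top');cv2.imwrite('pics/t2.png',im[:,:,::-1])"
```

```text
[ 0.49286982 -0.27452264  0.31837995] [-1.57224914e+00  8.16476201e-04 -1.51799607e+00] [-0.81843162 -0.34381039 -1.05137218] [ 0.02135501 -0.04723112 -0.00176824] 0.02617138991653456
```

View pics/w4.png

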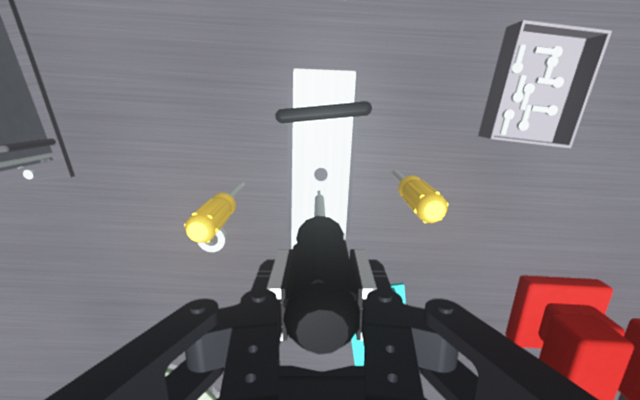

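View pics/s2.png

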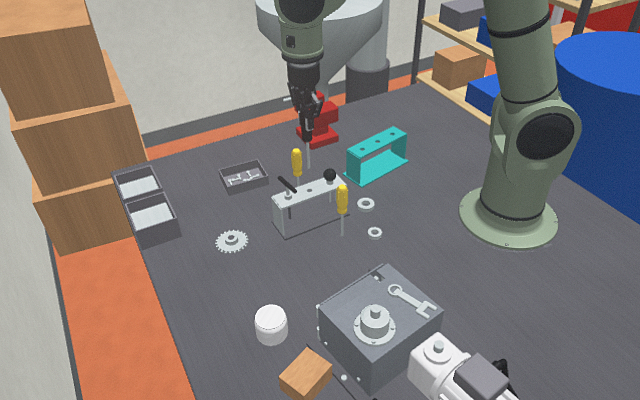

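```bash
python3 -c "
from h import *
import pickle
c,s=pickle.load(open('w4.pkl','rb'))
im=cv2.imread('pics/w4.png')
cv2.imwrite('pics/w4z.png',cv2.resize(im[150:260,270:370],None,fx=6,fy=6,interpolation=cv2.INTER_CUBIC))
Rm=R.from_euler('xyz',s['tool_rot']).as_matrix()
for L in (.1383,.10,.07,.0483): print(L,proj(c,s['position']+Rm@[0,L,0]))
print('hole',onz(c,321,174,.105))
"
```

```text
0.1383 [[319.36174462 194.92220149]]
0.1 [[319.10708447 208.98616624]]
0.07 [[318.84707748 223.33799599]]
0.0483 [[318.61114954 236.35423905]]
hole [ 0.49458879 -0.27563626  0.105     ]
```

View pics/w4z.png

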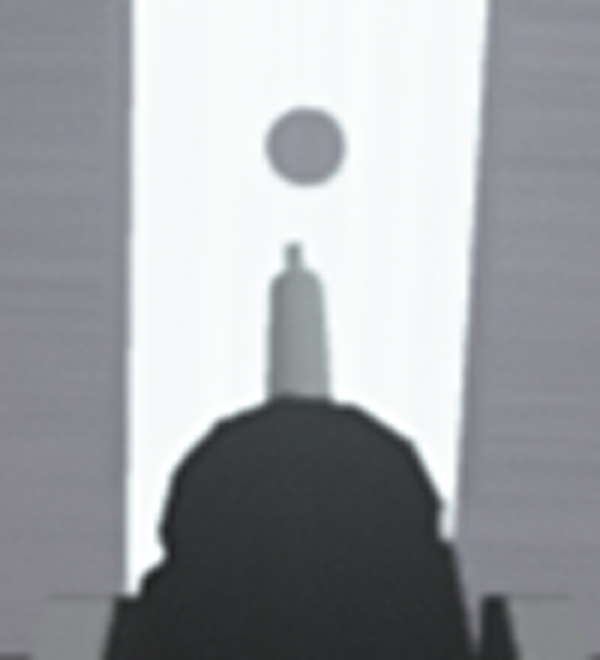

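```bash
python3 -c "
from h import *
import pickle
c,s=pickle.load(open('w4.pkl','rb'))
im=cv2.imread('pics/s2.png')
cv2.imwrite('pics/s2z.png',cv2.resize(im[120:200,270:350],None,fx=8,fy=8,interpolation=cv2.INTER_CUBIC))
Rm=R.from_euler('xyz',s['tool_rot']).as_matrix()
S=cal('scene')
for L in (.1383,.07,.0483): print(L,((proj(S,s['position']+Rm@[0,L,0])-[270,120])*8+3.5).round(1))
p=onz(c,318.8,190.5,s['position'][2]-.1383);print('tip',p, Rm.T@(p-s['position']))
"
```

```text
0.1383 [[302.2 378.7]]
0.07 [[293.2 207.8]]
0.0483 [[290.3 151.1]]
tip [ 0.49650633 -0.27375581  0.18007995] [-0.00046092  0.13829494  0.00387284]
```

View pics/s2z.png

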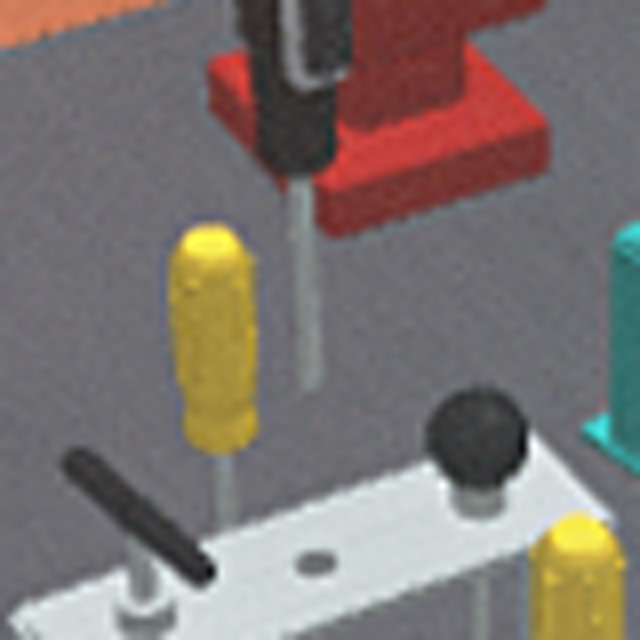

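```bash
python3 -c "
from h import *
S=cal('scene')
f=lambda X,Y:((X+.5)/8-.5+270,(Y+.5)/8-.5+120)
print('tip',onz(S,*f(313,390),.180),'hole',onz(S,*f(316,563),.105))
import pickle
c,s=pickle.load(open('w4.pkl','rb'))
print('hole wrist',onz(c,270+305/6-.4,150+146/6-.4,.105))
"
```

```text
tip [ 0.4923932  -0.26704631  0.18      ] hole [ 0.4933797  -0.26923281  0.105     ]
hole wrist [ 0.49462992 -0.27503229  0.105     ]
```

```bash
python3 -c "
from h import *
plan([(.512,.1023,.305)])"
```

```text
11 rows to [-375.4   13.8   38.8]
```

Emit:
send_rows(series="0 0 0 -30 0 3 0;0 0 0 -65 0 7 0;0 0 0 -100 0 10 0;0 0 0 -135 0 14 0;0 0 0 -170 0 18 0;0 0 0 -205 0 21 0;0 0 0 -240 0 25 0;0 0 0 -275 0 28 0;0 0 0 -310 0 32 0;0 0 0 -340 4 35 0;0 0 0 -360 8 37 0;0 0 0 -370 12 38 0;0 0 0 -375 14 39 0;0 0 0 -375 14 39 0;0 0 0 -375 14 39 0;0 0 0 -375 14 39 0;0 0 0 -375 14 39 0;0 0 0 -375 14 39 0")

```text
clock: 6.83
position: [0.5126, 0.101, 0.3055]
tool_rot: [-1.57, -0.0, -1.519]
force: [-0.1, -0.5, -1.5]
grip_width: 0.0265
```

```bash
python3 -c "
from h import *
s=monitor.observe();print(s['position'],s['tool_rot'],s['force'],s['moment'],s['qpos'])
import pickle
c=cal('wrist');im=cams.grab_frame('wrist');pickle.dump((c,s),open('w5.pkl','wb'))
im=im[:,:,::-1];cv2.imwrite('pics/w5.png',im)
cv2.imwrite('pics/w5z.png',cv2.resize(im[140:260,260:400],None,fx=5,fy=5,interpolation=cv2.INTER_CUBIC))
im=cams.grab_frame('scene')[:,:,::-1];cv2.imwrite('pics/s3z.png',cv2.resize(im[200:300,320:440],None,fx=6,fy=6,interpolation=cv2.INTER_CUBIC))
print('slot px',(proj(c,[.516,.102,.13])-[260,140])*5+2)"
```

```text
[0.512645   0.10095617 0.30551714] [-1.57042813e+00 -1.18206881e-04 -1.51931583e+00] [-0.11110182 -0.47736578 -1.45121185] [-0.01292132 -0.02979684 -0.01634712] [-0.07791759  0.30271612 -0.29156861  1.77845994  0.09787868  1.07416694
 -1.92296059]
slot px [[295.08888289 206.63056858]]
```

View pics/w5z.png

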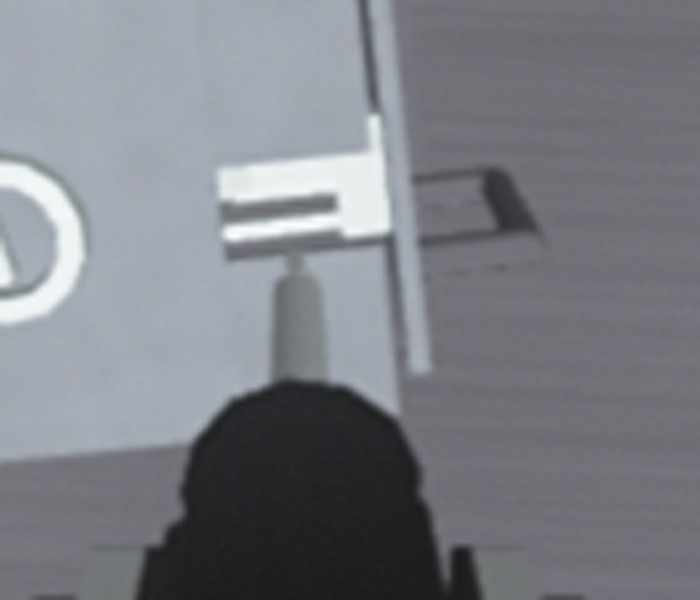

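View pics/s3z.png

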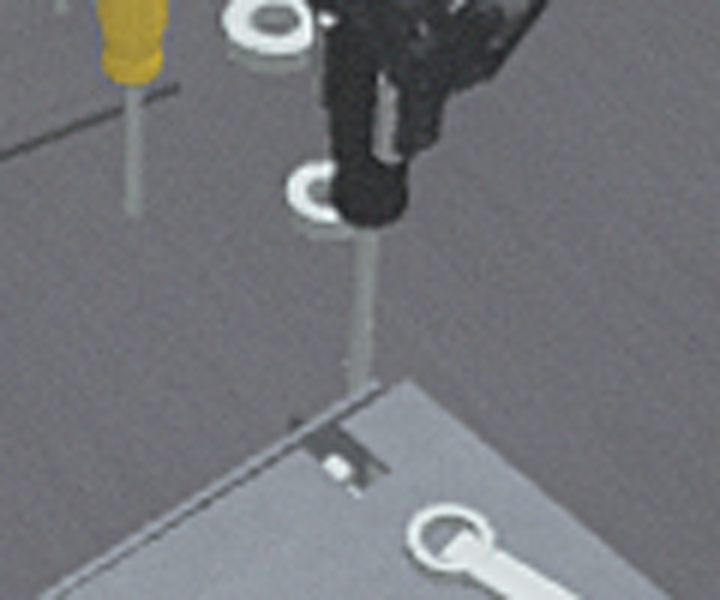

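```bash
python3 -c "
from h import *
S=cal('scene')
for P in ([.5164,.1017,.167],[.516,.102,.13],[.4737,.0794,.13]): print(P,(proj(S,P)-[320,200])*6+2.5)
"
```

```text
[0.5164, 0.1017, 0.167] [[341.18574977 384.33288319]]
[0.516, 0.102, 0.13] [[337.97906678 453.13117866]]
[0.4737, 0.0794, 0.13] [[399.17501112 372.77397601]]
```

```bash
python3 -c "
from h import *
im=cams.grab_frame('scene')[:,:,::-1];cv2.imwrite('pics/s4.png',im)
cv2.imwrite('pics/s4z.png',cv2.resize(im[235:295,345:415],None,fx=10,fy=10,interpolation=cv2.INTER_LANCZOS4))
S=cal('scene')
for P in ([.5164,.1017,.167],[.5126,.101,.167],[.516,.102,.13],[.4737,.0794,.13],[.5229,.1168,.13],[.505,.1146,.13],[.5269,.0874,.13],[.5098,.0845,.13]): print(P,((proj(S,P)-[345,235])*10+4.5).round(0))
"
```

```text
[0.5164, 0.1017, 0.167] [[319. 291.]]
[0.5126, 0.101, 0.167] [[332. 282.]]
[0.516, 0.102, 0.13] [[314. 406.]]
[0.4737, 0.0794, 0.13] [[416. 272.]]
[0.5229, 0.1168, 0.13] [[324. 461.]]
[0.505, 0.1146, 0.13] [[387. 424.]]
[0.5269, 0.0874, 0.13] [[237. 381.]]
[0.5098, 0.0845, 0.13] [[294. 344.]]
```

View pics/s4z.png

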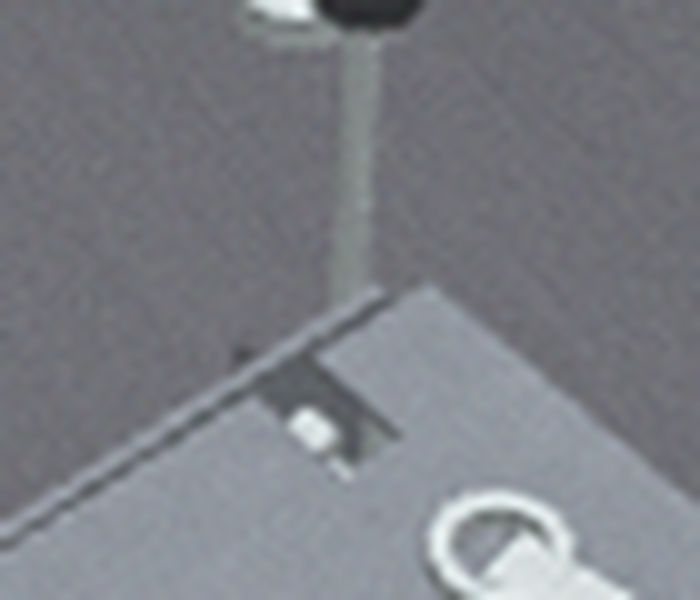

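Emit:
send_rows(series="0 0 0 -1 10 0.5 0;0 0 0 -1 20 0.5 0;0 0 0 -1 28 0.5 0;0 0 0 -1 30 0.5 0;0 0 0 -1 30 0.5 0;0 0 0 -1 30 0.5 0")

```text
clock: 7.48
position: [0.5129, 0.1028, 0.2751]
tool_rot: [-1.571, -0.0, -1.518]
force: [0.5, 0.2, -1.7]
grip_width: 0.0261
```

```bash
python3 -c "
from h import *
s=monitor.observe();print(s['position'],s['tool_rot'],s['force'],s['moment'])
c=cal('wrist');im=cams.grab_frame('wrist')[:,:,::-1]
cv2.imwrite('pics/w6z.png',cv2.resize(im[140:260,260:400],None,fx=5,fy=5,interpolation=cv2.INTER_CUBIC))
im=cams.grab_frame('scene')[:,:,::-1]
cv2.imwrite('pics/s6z.png',cv2.resize(im[235:295,345:415],None,fx=10,fy=10,interpolation=cv2.INTER_LANCZOS4))
"
```

```text
[0.51292998 0.10283449 0.27514471] [-1.57120115e+00 -2.35212791e-05 -1.51798389e+00] [ 0.51210991  0.23819738 -1.7003606 ] [-0.0436229  -0.00203874 -0.01518188]
```

View pics/w6z.png

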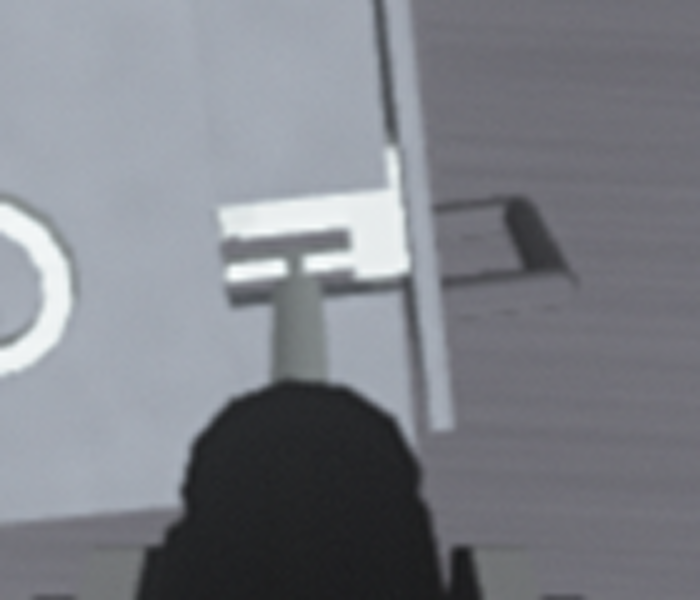

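View pics/s6z.png

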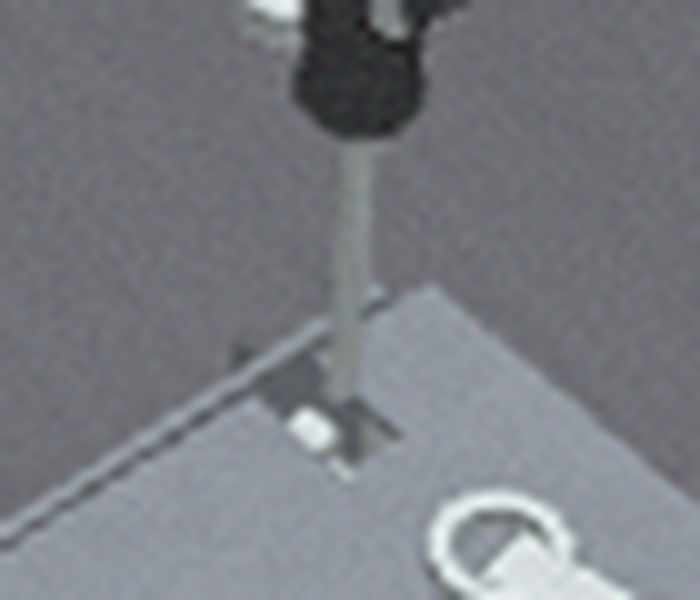

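Emit:
send_rows(series="0 0 0 1 0 0 0;0 0 0 1 6 0 0;0 0 0 1 12 0 0;0 0 0 1 18 0 0;0 0 0 1 24 0 0;0 0 0 1 26 0 0;0 0 0 1 26 0 0;0 0 0 1 26 0 0")

```text
clock: 8.25
position: [0.513, 0.1018, 0.2492]
tool_rot: [-1.571, 0.0, -1.518]
force: [-0.8, -0.2, -1.7]
grip_width: 0.0267
```

```bash
python3 -c "
from h import *
s=monitor.observe();print(s['position'],s['force'],s['moment'])
c=cal('wrist');im=cams.grab_frame('wrist')[:,:,::-1]
cv2.imwrite('pics/w7z.png',cv2.resize(im[140:260,260:400],None,fx=5,fy=5,interpolation=cv2.INTER_CUBIC))
im=cams.grab_frame('scene')[:,:,::-1]
cv2.imwrite('pics/s7z.png',cv2.resize(im[235:295,345:415],None,fx=10,fy=10,interpolation=cv2.INTER_LANCZOS4))
"
```

```text
[0.51297302 0.10184565 0.24918691] [-0.7597371  -0.17823509 -1.66432407] [-0.01500006  0.0103432   0.04214516]
```

View pics/w7z.png

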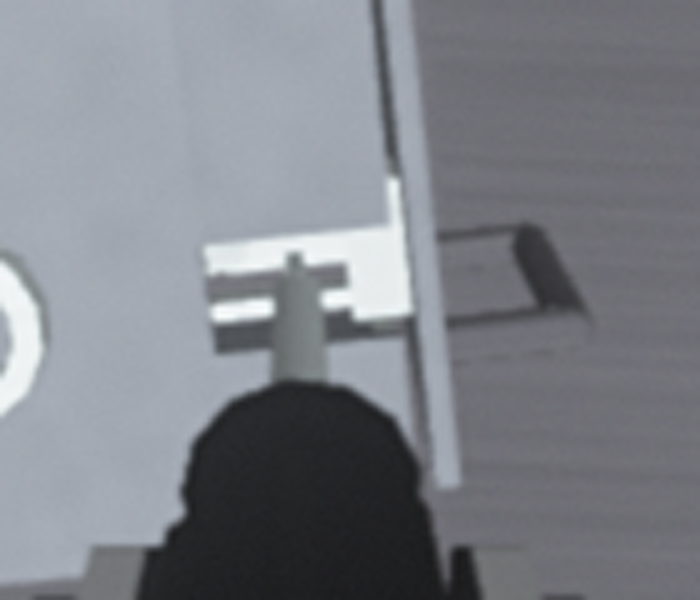

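View pics/s7z.png

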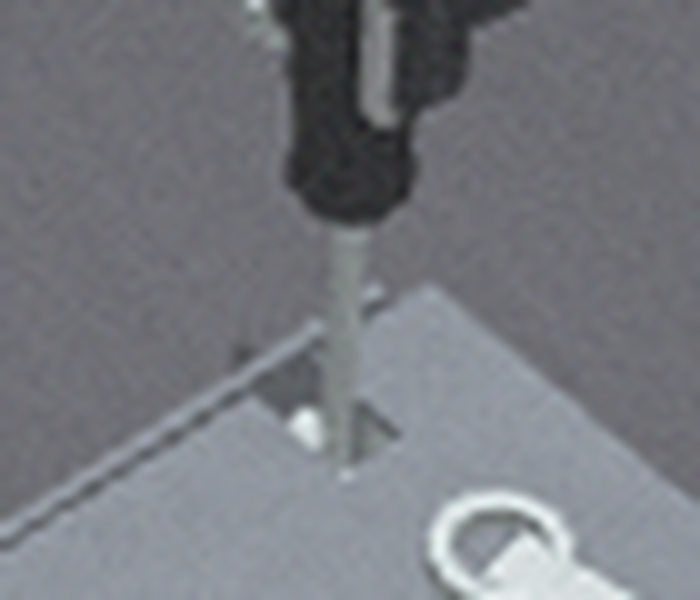

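Emit:
send_rows(series="0 0 0 0 2 0 0;0 0 0 0 3 0 0;0 0 0 0 3 0 0")

```text
clock: 8.6
position: [0.5129, 0.1018, 0.2461]
tool_rot: [-1.571, -0.0, -1.518]
force: [0.6, 0.1, -2.2]
grip_width: 0.0266
```

Emit:
send_rows(series="0 0 0 0 2 0 0;0 0 0 0 3 0 0;0 0 0 0 3 0 0")

```text
clock: 8.85
position: [0.5129, 0.1018, 0.243]
tool_rot: [-1.571, -0.0, -1.518]
force: [-0.6, -0.0, -1.2]
grip_width: 0.0263
```

Emit:
send_rows(series="0 0 0 0 2 0 0;0 0 0 0 3 0 0;0 0 0 0 3 0 0")

```text
clock: 9.1
position: [0.5129, 0.1018, 0.24]
tool_rot: [-1.571, -0.0, -1.518]
force: [-0.1, -0.7, -0.7]
grip_width: 0.0265
```

Emit:
send_rows(series="0 0 0 0 1 0 0;0 0 0 0 2 0 0;0 0 0 0 2 0 0")

```text
clock: 9.35
position: [0.5129, 0.1018, 0.2381]
tool_rot: [-1.571, 0.0, -1.518]
force: [-0.8, -0.1, -1.3]
grip_width: 0.0259
```

Emit:
send_rows(series="0 0 0 0 1 0 0;0 0 0 0 2 0 0;0 0 0 0 2 0 0")

```text
clock: 9.6
position: [0.5129, 0.1018, 0.2361]
tool_rot: [-1.571, 0.0, -1.518]
force: [0.7, -0.4, -1.4]
grip_width: 0.0264
```

Emit:
send_rows(series="0 0 0 0 1 0 0;0 0 0 0 2 0 0;0 0 0 0 2 0 0")

```text
clock: 9.85
position: [0.5129, 0.1018, 0.2341]
tool_rot: [-1.571, -0.0, -1.518]
force: [-0.6, -0.2, -1.5]
grip_width: 0.0265
```

Tip is at about 0.096 m, with no contact yet.

Emit:
send_rows(series="0 0 0 0 1 0 0;0 0 0 0 2 0 0;0 0 0 0 2 0 0")

```text
clock: 10.1
position: [0.5129, 0.1018, 0.2321]
tool_rot: [-1.571, -0.0, -1.518]
force: [-0.2, 0.5, -0.8]
grip_width: 0.0267
```

Emit:
send_rows(series="0 0 0 0 1 0 0;0 0 0 0 2 0 0;0 0 0 0 2 0 0")

```text
clock: 10.35
position: [0.5129, 0.1018, 0.2301]
tool_rot: [-1.571, -0.0, -1.518]
force: [-1.4, 0.2, -1.0]
grip_width: 0.0262
```

Emit:
send_rows(series="0 0 0 0 1 0 0;0 0 0 0 2 0 0;0 0 0 0 2 0 0")

```text
clock: 10.6
position: [0.5129, 0.1018, 0.2281]
tool_rot: [-1.571, -0.0, -1.518]
force: [-0.5, 0.7, -1.9]
grip_width: 0.0264
```

Emit:
send_rows(series="0 0 0 0 1 0 0;0 0 0 0 2 0 0;0 0 0 0 2 0 0")

```text
clock: 10.85
position: [0.5131, 0.1019, 0.2263]
tool_rot: [-1.571, 0.0, -1.518]
force: [-0.7, 0.3, 2.0]
grip_width: 0.0267
```

Emit:
send_rows(series="0 0 0 0 1 0 0;0 0 0 0 2 0 0;0 0 0 0 2 0 0")

```text
clock: 11.1
position: [0.5131, 0.102, 0.2243]
tool_rot: [-1.571, 0.0, -1.518]
force: [-0.2, 1.3, 2.9]
grip_width: 0.0265
```

Emit:
send_rows(series="0 0 0 0 1 0 0;0 0 0 0 2 0 0;0 0 0 0 2 0 0")

```text
clock: 11.35
position: [0.513, 0.1021, 0.2223]
tool_rot: [-1.571, 0.0, -1.518]
force: [0.1, 2.0, 5.5]
grip_width: 0.0265
```

Emit:
send_rows(series="0 0 0 0 1 0 0;0 0 0 0 2 0 0;0 0 0 0 3 0 0;0 0 0 0 3 0 0", force=110)

```text
clock: 11.68
position: [0.5131, 0.1023, 0.2194]
tool_rot: [-1.57, 0.001, -1.518]
force: [-0.1, 2.3, 7.1]
grip_width: 0.0259
```

Emit:
send_rows(series="0 0 0 0 1 0 0;0 0 0 0 2 0 0;0 0 0 0 2 0 0")

```text
clock: 11.93
position: [0.5132, 0.1025, 0.2175]
tool_rot: [-1.57, 0.001, -1.518]
force: [-1.0, 3.8, 7.9]
grip_width: 0.0261
```

Emit:
send_rows(series="0 0 0 0 0.8 0 0;0 0 0 0 1.3 0 0;0 0 0 0 1.3 0 0")

```text
clock: 12.18
position: [0.5132, 0.1027, 0.2164]
tool_rot: [-1.57, 0.001, -1.518]
force: [-1.1, 4.2, 10.2]
grip_width: 0.0258
```

```bash
python3 -c "
from h import *
s=monitor.observe();print(s['position'],s['force'],s['moment'])
c=cal('wrist');im=cams.grab_frame('wrist')[:,:,::-1]
cv2.imwrite('pics/w8z.png',cv2.resize(im[140:260,260:400],None,fx=5,fy=5,interpolation=cv2.INTER_CUBIC))
print(monitor.observe()['force'])
"
```

```text
[0.5132263  0.1026612  0.21635113] [-1.08922939  4.18073303 10.23386661] [1.54949453 0.41951866 0.08132744]
[-1.07605589  4.943739   10.54411186]
```

View pics/w8z.png

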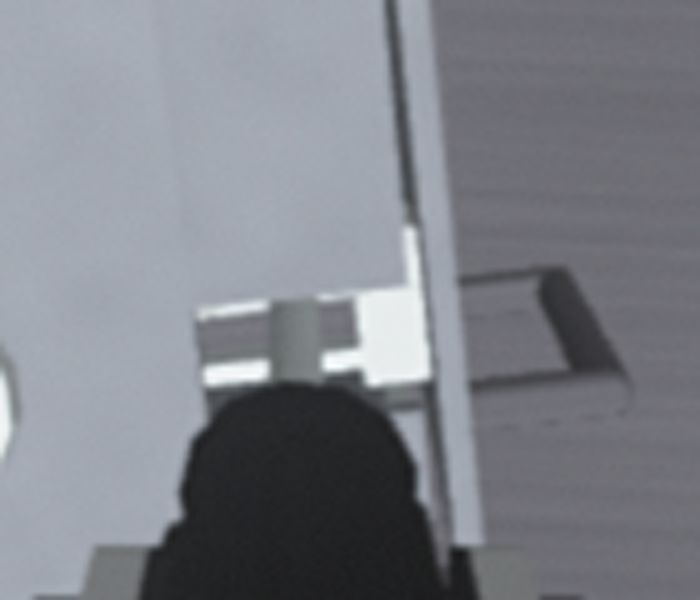

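Emit:
send_rows(series="0 0 0 1 0.15 0.1 0;0 0 0 2 0.3 0.2 0;0 0 0 3 0.45 0.3 0;0 0 0 4 0.6 0.4 0;0 0 0 4 0.6 0.4 0")

```text
clock: 12.65
position: [0.5139, 0.0985, 0.2158]
tool_rot: [-1.57, 0.001, -1.518]
force: [-1.0, 2.9, 9.5]
grip_width: 0.026
```

Emit:
send_rows(series="0 0 0 1 0.15 0.1 0;0 0 0 2 0.3 0.2 0;0 0 0 3 0.45 0.3 0;0 0 0 3 0.45 0.3 0")

```text
clock: 12.98
position: [0.5144, 0.0956, 0.2154]
tool_rot: [-1.57, 0.001, -1.518]
force: [-1.5, 3.6, 8.8]
grip_width: 0.0257
```

Emit:
send_rows(series="0 0 0 1 0.25 0.1 0;0 0 0 2 0.45 0.2 0;0 0 0 3 0.65 0.3 0;0 0 0 3 0.65 0.3 0")

```text
clock: 13.32
position: [0.5149, 0.0926, 0.2147]
tool_rot: [-1.57, 0.001, -1.518]
force: [-1.5, 3.9, 8.6]
grip_width: 0.0258
```

```bash
python3 -c "
from h import *
c=cal('wrist');im=cams.grab_frame('wrist')[:,:,::-1]
cv2.imwrite('pics/w9z.png',cv2.resize(im[100:260,240:400],None,fx=4,fy=4,interpolation=cv2.INTER_CUBIC))
print(monitor.observe()['force'],monitor.observe()['position'])
"
```

```text
[0.10276947 3.96999733 8.69382004] [0.51488075 0.09254335 0.21472573]
```

View pics/w9z.png

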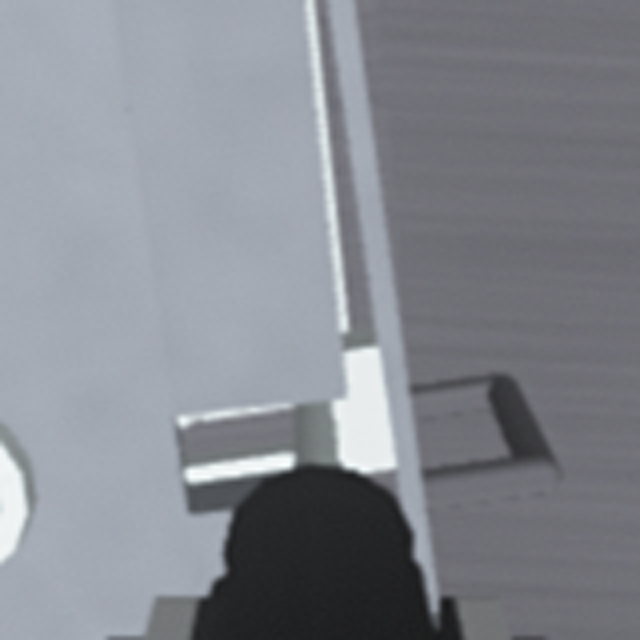

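Emit:
send_rows(series="0 0 0 1 0.2 0.1 0;0 0 0 2 0.4 0.2 0;0 0 0 3 0.55 0.3 0;0 0 0 4 0.7 0.4 0;0 0 0 4 0.7 0.4 0")

```text
clock: 13.78
position: [0.5154, 0.0885, 0.214]
tool_rot: [-1.57, 0.001, -1.518]
force: [-0.5, 3.8, 7.2]
grip_width: 0.0259
```

Emit:
send_rows(series="0 0 0 1.5 0.2 0.15 0;0 0 0 3 0.4 0.3 0;0 0 0 4.5 0.6 0.45 0;0 0 0 6 0.6 0.6 0;0 0 0 6 0.6 0.6 0")

```text
clock: 14.2
position: [0.5158, 0.0814, 0.2127]
tool_rot: [-1.572, -0.0, -1.518]
force: [-0.9, 0.3, -1.8]
grip_width: 0.0261
```

```bash
python3 -c "
from h import *
c=cal('wrist');im=cams.grab_frame('wrist')[:,:,::-1]
cv2.imwrite('pics/w10.png',im)
print(monitor.observe()['force'],monitor.observe()['position'])
"
```

```text
[ 0.42838098 -0.32295869 -0.75567953] [0.51583118 0.08159315 0.2127021 ]
```

View pics/w10.png

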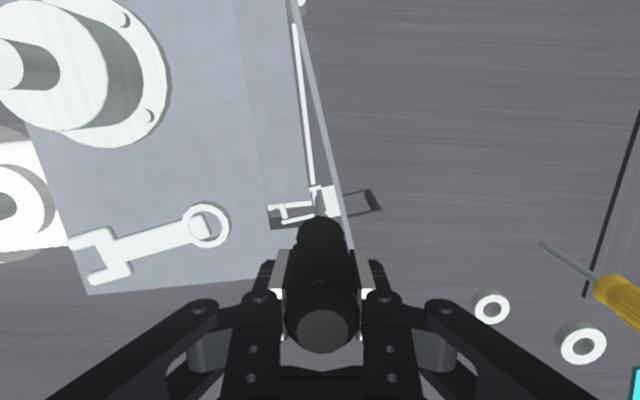

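```bash
cat > arc.py <<'E'
from h import *
import sys
s=monitor.observe();R0=R.from_euler('xyz',s["tool_rot"]).as_matrix()
ex=np.array([-.151,.9885,0]);ey=np.array([-.9885,-.151,0]);H=np.array([.664,.1064,0]);off=np.array([.0028,.0012,0])
tip=s["position"]+off;tip[2]=0
r=tip-H;print("tip guard",-87+1000*r@ex,-92+1000*r@ey)
for th in np.arange(float(sys.argv[1]),float(sys.argv[2])+.001,float(sys.argv[3])):
    c,sn=np.cos(th),np.sin(th)
    t=H+(.016*c-.147*sn)*ex+(.147*c+.016*sn)*ey
    d=R0.T@(t-tip)*1000;print(round(th,2),d.round(1))
E
python3 arc.py .12 1.57 .0725
```

```text
tip guard -88.38467716576585 55.26171605482401
0.12 [ 0.4  0.  -0.6]
0.19 [11.  0.  1.]
0.26 [21.4  0.   3.4]
0.34 [31.7  0.   6.4]
0.41 [41.7  0.  10.3]
0.48 [51.4  0.  14.8]
0.56 [60.8  0.  20. ]
0.63 [69.7  0.  25.9]
0.7 [78.2  0.  32.4]
0.77 [86.3 -0.  39.6]
0.85 [93.7 -0.  47.2]
0.92 [100.6  -0.   55.5]
0.99 [106.9  -0.   64.1]
1.06 [112.5  -0.   73.3]
1.14 [117.5  -0.   82.8]
1.21 [121.8  -0.   92.6]
1.28 [125.3  -0.  102.7]
1.35 [128.1  -0.  113.1]
1.43 [130.1  -0.  123.6]
1.5 [ 1.314e+02 -1.000e-01  1.342e+02]
1.57 [ 1.319e+02 -1.000e-01  1.449e+02]
```

Emit:
send_rows(series="0 0 0 5.5 0 0.2 0;0 0 0 11 0 1 0;0 0 0 16 0 2 0;0 0 0 21.4 0 3.4 0;0 0 0 26.5 0 4.8 0;0 0 0 31.7 0 6.4 0;0 0 0 36.7 0 8.3 0;0 0 0 41.7 0 10.3 0;0 0 0 46.5 0 12.5 0;0 0 0 51.4 0 14.8 0;0 0 0 56 0 17.3 0;0 0 0 60.8 0 20 0;0 0 0 69.7 0 25.9 0;0 0 0 69.7 0 25.9 0")

```text
clock: 15.42
position: [0.5467, 0.0117, 0.213]
tool_rot: [-1.57, -0.001, -1.52]
force: [-1.2, -0.2, -2.7]
grip_width: 0.0259
```

```bash
python3 arc.py .63 1.57 .0725; python3 -c "
from h import *
c=cal('wrist');im=cams.grab_frame('wrist')[:,:,::-1]
cv2.imwrite('pics/w11.png',im)
print(monitor.observe()['force'],monitor.observe()['position'],monitor.observe()['qpos'])
"
```

```text
tip guard -162.10008541672582 35.33426379451389
0.63 [-1.3 -0.  -1. ]
0.7 [7.1 0.  5.6]
0.78 [15.1  0.  12.7]
0.85 [22.6  0.  20.4]
0.92 [29.4  0.  28.7]
0.99 [35.7  0.  37.4]
1.06 [41.3  0.1 46.5]
1.14 [46.2  0.1 56. ]
1.21 [50.4  0.1 65.9]
1.28 [53.9  0.1 76. ]
1.36 [56.7  0.1 86.4]
1.43 [58.7  0.1 96.9]
1.5 [5.990e+01 1.000e-01 1.075e+02]
[-0.336751    0.10462662 -1.18453594] [0.54611261 0.0125368  0.21287861] [ 0.05677228  0.44059232 -0.25251136  1.83071393  0.13841113  0.88726684
 -1.77975256]
```

View pics/w11.png

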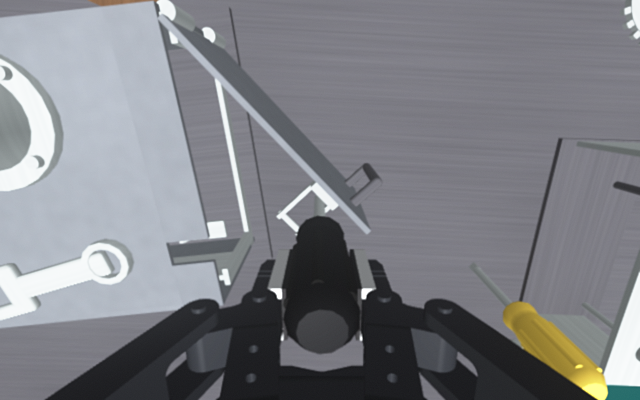

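Emit:
send_rows(series="0 0 0 3 0 2.5 0;0 0 0 7 0 5.6 0;0 0 0 11 0 9 0;0 0 0 15 0 12.7 0;0 0 0 19 0 16.5 0;0 0 0 22.6 0 20.4 0;0 0 0 26 0 24.5 0;0 0 0 29.4 0 28.7 0;0 0 0 35.7 0 37.4 0;0 0 0 41.3 0 46.5 0;0 0 0 46.2 0 56 0;0 0 0 50.4 0 65.9 0;0 0 0 53.9 0 76 0;0 0 0 56.7 0 86.4 0;0 0 0 58.7 0 96.9 0;0 0 0 59.5 0 103 0;0 0 0 60 0 109 0;0 0 0 60.3 0 114 0;0 0 0 60.5 0 117 0;0 0 0 60.5 0 118 0")

```text
clock: 17.13
position: [0.6669, -0.0405, 0.2129]
tool_rot: [-1.571, -0.0, -1.518]
force: [-1.3, -0.9, -2.1]
grip_width: 0.0259
```

```bash
python3 arc.py 1.5 1.65 .07; python3 -c "
from h import *
c=cal('wrist');im=cams.grab_frame('wrist')[:,:,::-1]
cv2.imwrite('pics/w12.png',im);import pickle;pickle.dump(c,open('w12.pkl','wb'))
print(monitor.observe()['force'],monitor.observe()['position'],monitor.observe()['qpos'])
"
```

```text
tip guard -231.85200129990125 -75.61411876974151
1.5 [ 1.6  0.  -9.9]
1.57 [2.1 0.  0.5]
1.64 [ 1.8 -0.  10.8]
[-1.17375778  0.16463622 -1.9770643 ] [ 0.66678689 -0.04039996  0.21291089] [ 0.11138829  0.62650562 -0.22153427  1.49685789  0.15037724  1.03495616
 -1.66416444]
```

View pics/w12.png

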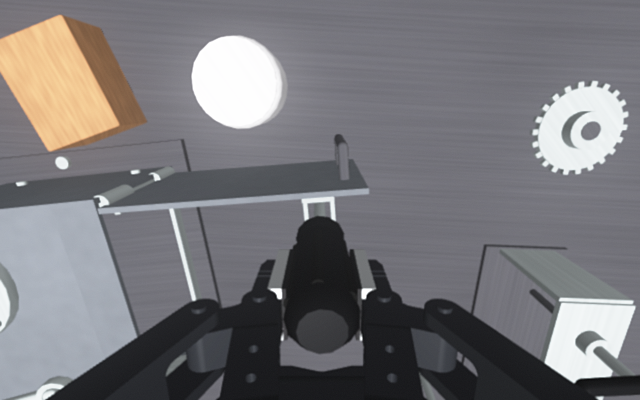

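```bash
python3 -c "
from h import *
import pickle
c=pickle.load(open('w12.pkl','rb'))
a=onz(c,103,213,.138);b=onz(c,367,192,.138);d=b-a;print(a,b,np.linalg.norm(d),np.degrees(np.arctan2(d[1],d[0])))
a=onz(c,99,206,.13);b=onz(c,136,333,.13);d=b-a;print(a,b,np.degrees(np.arctan2(d[1],d[0])))
"
```

```text
[0.66514357 0.10075774 0.138     ] [ 0.68820105 -0.07052213  0.138     ] 0.17282488628833836 -82.33300819429142
[0.66703674 0.10807001 0.13      ] [0.56578624 0.094537   0.13      ] -172.3870427477072
```

Emit:
send_rows(series="0 0 0 0 0 -1.5 0;0 0 0 0 0 -3 0;0 0 0 0 -5 -3 0;0 0 0 0 -15 -3 0;0 0 0 0 -30 -3 0;0 0 0 0 -50 -3 0;0 0 0 0 -75 -3 0;0 0 0 0 -100 -3 0;0 0 0 0 -108 -3 0;0 0 0 0 -108 -3 0")

```text
clock: 18.02
position: [0.6644, -0.0405, 0.3242]
tool_rot: [-1.566, -0.0, -1.518]
force: [0.2, -0.6, -1.8]
grip_width: 0.0259
```

```bash
python3 -c "
from h import *
s=monitor.observe();print(s['force'])
im=cams.grab_frame('scene')[:,:,::-1];cv2.imwrite('pics/s12.png',im)
plan([(.491,-.2755,.32)])
"
```

```text
[ 0.1700704 -0.6423267 -1.8071205]
9 rows to [ 225.5    1.7 -184.9]
```

View pics/s12.png

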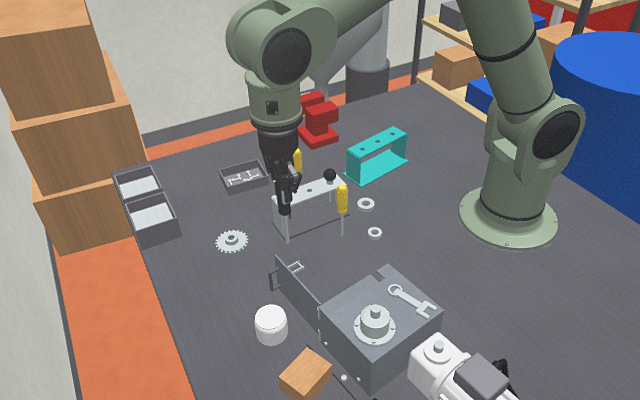

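Emit:
send_rows(series="0 0 0 25 0 -20 0;0 0 0 50 0 -41 0;0 0 0 75 0 -61 0;0 0 0 100 0 -82 0;0 0 0 125 0 -103 0;0 0 0 150 0 -123 0;0 0 0 175 0 -143 0;0 0 0 200 0 -164 0;0 0 0 215 1 -176 0;0 0 0 225 2 -184 0;0 0 0 225 2 -184 0;0 0 0 225 2 -184 0;0 0 0 225 2 -184 0;0 0 0 225 2 -184 0;0 0 0 225 2 -184 0")

```text
clock: 19.32
position: [0.4924, -0.274, 0.3188]
tool_rot: [-1.571, 0.0, -1.516]
force: [-0.9, -0.1, -1.4]
grip_width: 0.0261
```

```bash
python3 -c "
from h import *
s=monitor.observe();print(s['position'],s['tool_rot'],s['force'])
import pickle
c=cal('wrist');im=cams.grab_frame('wrist')[:,:,::-1];pickle.dump((c,s),open('w13.pkl','wb'))
cv2.imwrite('pics/w13z.png',cv2.resize(im[150:260,270:370],None,fx=6,fy=6,interpolation=cv2.INTER_CUBIC))
"
```

```text
[ 0.49235886 -0.27401376  0.31882633] [-1.57083618e+00  4.13116395e-04 -1.51637427e+00] [-0.89035424 -0.08936039 -1.38287671]
```

View pics/w13z.png

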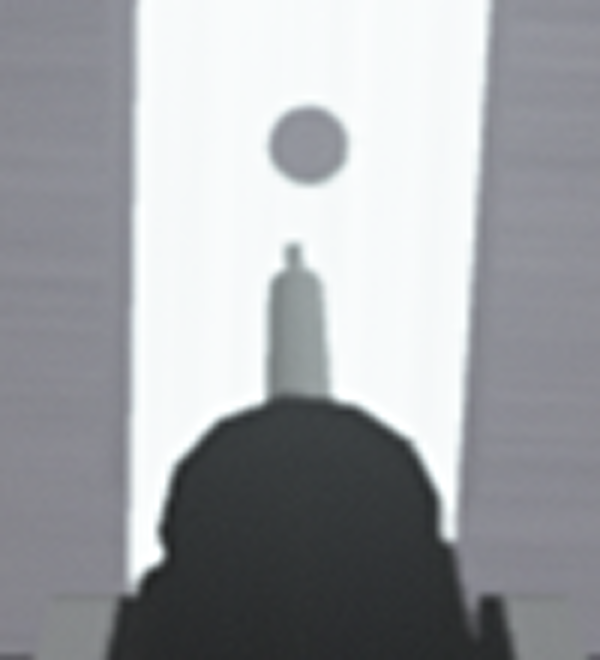

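```bash
python3 -c "
from h import *
import pickle
c,s=pickle.load(open('w13.pkl','rb'))
h=onz(c,270+308/6-.4,150+145/6-.4,.105);t=onz(c,270+293/6-.4,150+243/6-.4,s['position'][2]-.1383)
t2=onz(c,270+297/6-.4,150+(268)/6-.4,s['position'][2]-.1383+.006)
print(h,t,t2,h-t);print(s['position'],monitor.observe()['position'])
"
```

```text
[ 0.49453364 -0.2750954   0.105     ] [ 0.49652201 -0.27294293  0.18052633] [ 0.49458476 -0.27364073  0.18652633] [-0.00198837 -0.00215248 -0.07552633]
[ 0.49235886 -0.27401376  0.31882633] [ 0.49221837 -0.27419827  0.3188719 ]
```

Emit:
send_rows(series="0 0 0 1.7 20 -0.8 0;0 0 0 1.7 45 -0.8 0;0 0 0 1.7 62 -0.8 0;0 0 0 1.7 69 -0.8 0;0 0 0 1.7 69 -0.8 0;0 0 0 1.7 69 -0.8 0;0 0 0 1.7 69 -0.8 0")

```text
clock: 19.95
position: [0.4916, -0.2769, 0.2512]
tool_rot: [-1.569, -0.001, -1.518]
force: [-0.7, -0.2, -0.9]
grip_width: 0.0259
```

```bash
python3 -c "
from h import *
s=monitor.observe();print(s['position'],s['tool_rot'],s['force'])
im=cams.grab_frame('wrist')[:,:,::-1]
cv2.imwrite('pics/w14z.png',cv2.resize(im[150:260,270:370],None,fx=6,fy=6,interpolation=cv2.INTER_CUBIC))
im=cams.grab_frame('scene')[:,:,::-1]
cv2.imwrite('pics/s14z.png',cv2.resize(im[150:220,270:350],None,fx=9,fy=9,interpolation=cv2.INTER_CUBIC))
"
```

```text
[ 0.49162829 -0.27686241  0.25115292] [-1.56941671e+00 -7.00020998e-04 -1.51787052e+00] [-0.66882162 -0.23055876 -0.8937888 ]
```

View pics/w14z.png

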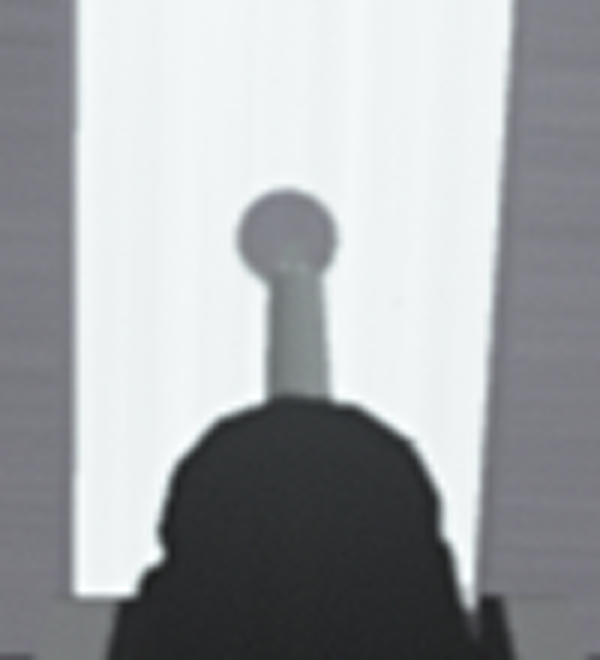

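View pics/s14z.png

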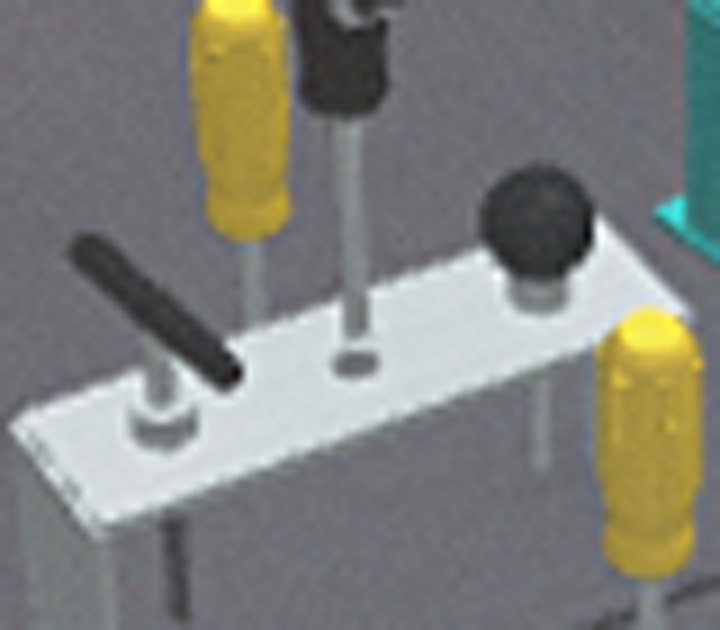

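Emit:
send_rows(series="0 0 0 -1 0 0 0;0 0 0 -1 5 0 0;0 0 0 -1 12 0 0;0 0 0 -1 20 0 0;0 0 0 -1 35 0 0;0 0 0 -1 50 0 0;0 0 0 -1 65 0 0;0 0 0 -1 80 0 0;0 0 0 -1 90 0 0;0 0 0 -1 90 0 0;0 0 0 -1 90 0 0")

```text
clock: 20.97
position: [0.4908, -0.2756, 0.1596]
tool_rot: [-1.572, 0.001, -1.518]
force: [-0.2, -0.7, -0.9]
grip_width: 0.0261
```

Emit:
send_rows(series="0 0 0 0 3 0 0;0 0 0 0 4.5 0 0;0 0 0 0 4.5 0 0;0 0 0 0 4.5 0 0")

```text
clock: 21.3
position: [0.491, -0.2759, 0.1558]
tool_rot: [-1.57, -0.0, -1.518]
force: [0.5, -0.3, -1.5]
grip_width: 0.026
```

Emit:
send_rows(series="0 0 0 0 1 0 0;0 0 0 0 2 0 0;0 0 0 0 2 0 0")

```text
clock: 21.55
position: [0.4911, -0.2758, 0.1536]
tool_rot: [-1.57, -0.0, -1.518]
force: [-1.0, -0.9, -0.0]
grip_width: 0.0259
```

Emit:
send_rows(series="0 0 0 0 0 0 0.5;0 0 0 0 0 0 0.8;0 0 0 0 0 0 1;0 0 0 0 0 0 1;0 0 0 0 0 0 1;0 0 0 0 0 0 1")

```text
clock: 22.05
position: [0.491, -0.2757, 0.1535]
tool_rot: [-1.571, 0.0, -1.518]
force: [0.3, -0.3, 0.2]
grip_width: 0.0852
```

Emit:
send_rows(series="0 0 0 0 -20 0 1;0 0 0 0 -50 0 1;0 0 0 0 -80 0 1;0 0 0 0 -110 0 1;0 0 0 0 -140 0 1;0 0 0 0 -150 0 1;0 0 0 0 -150 0 1")

```text
clock: 22.63
position: [0.4919, -0.2762, 0.3063]
tool_rot: [-1.567, -0.002, -1.518]
force: [0.5, -0.1, -0.7]
grip_width: 0.0854
```

```bash
python3 -c "
from h import *
s=monitor.observe();print(s['position'],s['force'])
for n in('wrist','scene','top'):
    cv2.imwrite(f'pics/{n}15.png',cams.grab_frame(n)[:,:,::-1])
a=cv2.imread('pics/scene15.png');cv2.imwrite('pics/s15z.png',cv2.resize(a[120:400,200:460],None,fx=2.1,fy=2.1,interpolation=cv2.INTER_CUBIC))
"
```

```text
[ 0.49186119 -0.27619076  0.30625589] [ 0.45914144 -0.0977412  -0.73123931]
```

View pics/wrist15.png

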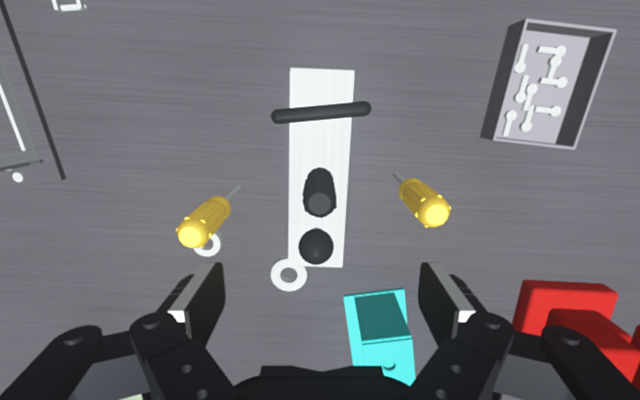

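View pics/s15z.png

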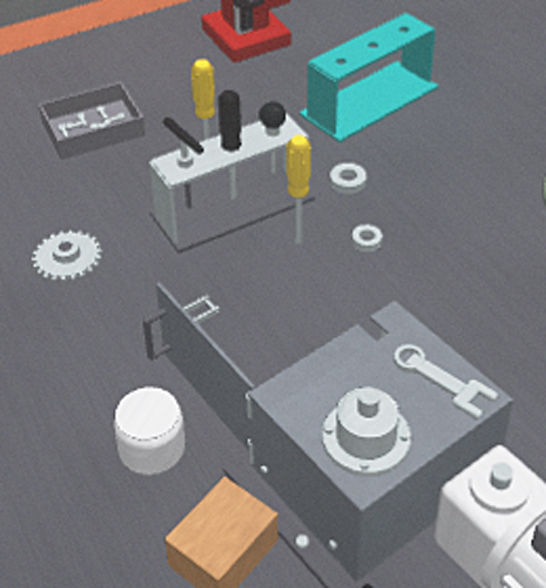

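View pics/top15.png

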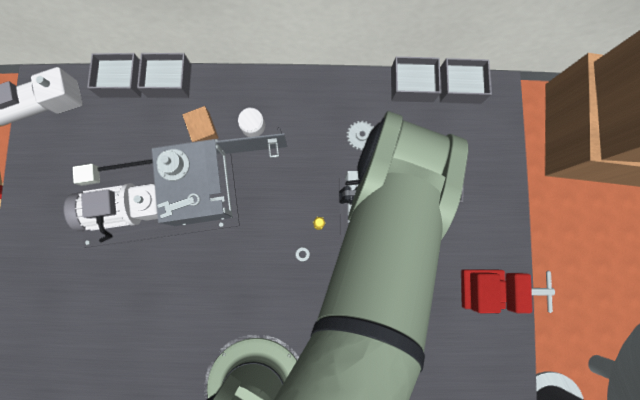

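Emit:
send_rows(series="0 0 0 0 -10 0 1;0 0 0 0 -10 0 1;0 0 0 0 -10 0 1;0 0 0 0 -10 0 1")

```text
clock: 23.12
position: [0.4909, -0.2757, 0.3132]
tool_rot: [-1.571, 0.0, -1.518]
force: [0.4, -0.1, -0.3]
grip_width: 0.0851
```

```bash
python3 -c "
from h import *
print(bot.job_done(),monitor.observe()['clock'])"
```

```text
the job is handed in; nothing more can be done
the job is handed in; nothing more can be done
```

The chain guard is open, with the door about square to it, and the screwdriver is back in the rack's middle hole. I handed the job in at about 23 s of the 67 s allowed; no verdict was reported.

- **Catch:** I let the screwdriver down through the slot and felt the tongue at a tip height of about 88 to 89 mm, some 6 mm below its usual place. I pressed it about 10.5 to 11.5 mm. The highest vertical reading at the catch was 10.5 N, or about 12 N once the tool's own weight is allowed for.
- **Door:** Keeping the tongue pressed, I drew the door out until the tip left the tongue's front end at about 0.12 rad, with no jamming felt. I then swung it along its arc; the wrist picture put it at 89 to 90 degrees. The last pictures, taken after I had lifted clear, still showed it open.
- **Screwdriver:** It had not moved in the grip, and it showed no noticeable side force going back in. The last scene and wrist pictures show the handle resting on the top plate.
- **Other things:** The other tools and parts looked unmoved, except the sprocket, hex key and awl in the last top view, where the arm hid them. They looked unmoved in the scene view. The gripper was open and touching nothing.

**Disagreement:** The scene and wrist cameras differed by about 3 mm on where the blade tip was, along world x. I aimed between the two and checked both views just above the slot and just above the hole; there they agreed to within about 2 mm.

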